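# Close up the sample case

## Robot

A 7-joint arm with a two-finger parallel gripper is mounted at the origin on the work surface. World frame = base frame: x ahead of the robot, y to its left, z up, the work surface at z = 0. Lengths are in m, angles in rad, forces in N, time in s.
With the tool pointing down it reaches from about 0.4 to 0.925 m from the base axis. Payload 5.6 kg.
Tool frame: the origin (TCP) lies on the centre line of the jaws, within the pads' length; the fingertips stand 17 mm ahead of it and the grasp point (between the pads) lies 2 mm behind it (manip.tips_ahead is the distance from the TCP to the fingertips, in m); z points along the fingers, y is the line along which they close (so a half turn about z gives the same grasp; the last joint's range is limited). The gripper opens to 85 mm and grips with 20 to 120 N. Pads are 22 mm wide; open, the fingers measure 114 mm over their backs; the gripper's body (76 mm by 85 mm) begins 54 mm behind the grasp point. The pads swing forward as they close: fully open they stand 13 mm farther back than shut.
Start: joints at [-1.329, 0.468, -0.012, 1.603, 0.006, 1.071, -0.056], TCP at [0.183, 0.624, 0.21] pointing down, gripper open.
Joint ranges: [-2.53, 2.53], [-0.31, 2.02], [-1.57, 1.55], [0.28, 2.44], [-1.29, 4.43], [0.15, 1.84], [-2.92, 2.92]. Speed limits (rad/s): [2.57, 2.57, 3.14, 3.14, 3.14, 3.14, 3.14].

## Interface

Orientations are given as a rotation vector (axis times angle).
In Python, from station import manip gives the robot as it stands.
- The arm moves only by the tool send_rows, never from a script. Its arguments are lists of equal length, an entry for each row: "delta_pos": the shift along the tool's x, y, z in units of 25 mm (1.0 is 25 mm), a list of three; "spin": the turn about the tool's z in units of 6 degrees (1.0 is 6 degrees). A call has 1 to 20 rows; each row is the pose to reach, as a shift and turn from the pose commanded when the call began, along the tool's axes at that moment; what a row does not reach only later rows make up. A row lasts 1/12 s, in which the tool goes at most 41.7 mm and 7.16 degrees, less where a joint would pass 70% of its speed; a pose out of reach is approached as far as the arm can. A call with a gripper value outside its range is refused whole. "fingers" is the finger opening in mm, from 0 to 85.4, set as the call begins (left out, the last holds). The fingers move at their own pace and stop on an object; "grip_force" is the grip in N (left out, the last holds). Time passes only in rows, so rows that repeat a pose let the fingers close. It gives the time, the measured TCP pose, the force, the opening and the grip force at its end, in the units of the state.
- manip.observe(): the state, without advancing time (a new reading comes with each control period).
- manip.camera(name): name is "scene" or "side" or "wrist"; returns a dict with "img" (384x512x3 uint8, red, green, blue), "camera_matrix" (3x3 intrinsics, pixels), "position" and "rotation" of the camera in the world; the wrist camera has in their place "mount" (4x4, takes a point from camera to tool coordinates, whose origin is the TCP and whose axes are the flange's). Camera axes: x right, y up, looking along -z (the intrinsics and any distortion apply to the point x, -y, -z); pixel columns grow to the right and rows downward; lengths in m; the calibration is good to about 2 mm. A picture is of the moment at which its call begins: read the wrist's pose just before it. There is no depth.
- manip.close_job(): hands the job in; it is judged then, once.
The state is a dict: "time": time; "q": joint angles; "dq": joint speeds; "effort": joint torques, N m; "position": TCP position; "tcp_rot": TCP orientation; "wrist_force": force on the tool from outside, world axes, zero at the start; "wrist_torque": the same for the moment, N m; "opening": finger opening in m; "finger_force": force on a finger pad.
Only numpy, scipy, OpenCV 4.12 (cv2) and the standard library are available. Lean on these libraries where they do the work, as an engineer would, in place of code of your own. Each camera call takes 0.05 s, during which the arm holds its last target. There are 200 camera calls.

## Task

Close up the sample case on the bench: with the fingertips, push the metal retainer plate that stands up inside it down flat over the vials, and only then push the white hinged lid over until it is fully shut. Only push: do not grip the plate or the lid, leave the case where it stands, and do not disturb the vials or the glassware in and around it.

Things in the scene. Friction and masses are not known exactly. Their poses are not given: they have to be found in the camera images.
- case: Sample case, a white plastic box 280 x 220 x 100 mm (its own x, y, z) with 8 mm walls, about 2.4 kg, standing loose on the bench. Origin: centre of its underside; z up. The lid's hinge runs along its +y rim and the plate's hinge along its -y wall.
- lid (a joint): Hinge of the white lid: 0 = fully shut, lying on the rim; 1.57 = standing straight up over the +y rim; its stop is at 2.15, leaning outwards; starts at 1.75 to 2.05. Stiff hinge: stays where it is left, needs 2 to 5 N near its free edge to move. The lid is a slab 280 x 220 x 20 mm (about 0.28 kg), its underside in the hinge plane: shut, its outer face is 120 mm above the bench; open, its outer face looks to the case's +y.
- lid_hinge (a point): Middle of the lid's hinge line (parallel to the case's x), 110 mm to the case's +y and 100 mm above its underside. Shut, the lid reaches from here 220 mm to the case's -y.
- lid_edge (a point): Middle of the lid's free edge, 220 mm from the hinge, half way through its thickness; about 320 mm above the bench when the lid stands up.
- flap (a joint): Hinge of the retainer plate inside the case: 0 = folded down flat over the vials; 1.57 = standing straight up; stop at 1.75, leaning towards the case's -y; starts at 1.45 to 1.72. It folds towards the case's +y, that is towards the lid's hinge. Stiff hinge: stays where it is left, needs 2 to 3 N near its free edge. While it stands it blocks the lid.
- flap_hinge (a point): Middle of the plate's hinge line (parallel to the case's x), 85 mm to the case's -y and 86 mm above its underside, so 14 mm below the rim.
- flap_edge (a point): Middle of the plate's free edge, 130 mm from its hinge, 216 mm above the bench when it stands up. The plate is bare aluminium, 220 mm along the hinge, 130 mm deep, 6 mm thick; folded, its upper face is 89 mm above the bench, 11 mm below the rim.
- lid_shell: The white outer shell of the lid, the outer part of its thickness. Origin on the hinge line.
- lid_lining: The dark lining, 250 x 190 mm, on the inside of the lid. Origin on the hinge line.
- flap_top: The plate's upper half thickness (3 mm): the face that looks to the case's -y while it stands and up when folded. Origin on its hinge line.
- flap_under: The plate's lower half thickness (3 mm): the face that looks to the case's +y while it stands. Origin on its hinge line.
- vial0: Capped brown vial, 24 mm across, 50 mm tall, standing in a pocket of the case's foam (at its -x end), cap top 77 mm above the bench, under the folded plate. Origin: centre of its underside.
- vial1: Capped brown vial, 24 mm across, 50 mm tall, standing in a pocket of the case's foam (in the middle), cap top 77 mm above the bench, under the folded plate. Origin: centre of its underside.
- vial2: Capped brown vial, 24 mm across, 50 mm tall, standing in a pocket of the case's foam (at its +x end), cap top 77 mm above the bench, under the folded plate. Origin: centre of its underside.
- vial3: Capped brown vial, 28 mm across, 55 mm tall, on the bench by the case's -y side. Origin: centre of its underside.
- vial4: Capped brown vial, 32 mm across, 60 mm tall, on the bench by the case's +x end, between the beaker and the bottle. Origin: centre of its underside.
- beaker: Empty glass beaker, 70 mm across, 90 mm tall, on the bench by the case's +x end. Origin: centre of its underside.
- reagent: Brown reagent bottle, 60 mm across, 120 mm tall, on the bench by the case's +x end. Origin: centre of its underside.
- dish: Covered glass dish, 88 mm across, 16 mm tall, on the bench by the case's +y side. Origin: centre of its underside.
Things that resemble listed ones, but are neither listed nor needed, are in the scene too. What is shaped like the reagent but yellow is not meant.

How it is judged:
On the way, in this order (a step that is already met when the one before it is completed fails the run):
1. The retainer plate is folded down flat (within 0.06 rad) while the lid is still open (over 1.2 rad) (value of joint flap below 0.06 rad and value of joint lid above 1.2 rad), for 0.2 s.
2. The lid is shut (within 0.04 rad) over the folded plate (value of joint lid below 0.04 rad and value of joint flap below 0.06 rad), for 0.2 s.
At the end, for the whole second after the job is handed in: Plate flat (within 0.06 rad), lid shut (within 0.04 rad, 9 mm at its free edge), at rest. Case level, within 40 mm of its place; three vials in their pockets; the two vials, beaker, bottle and dish around it at rest within 40 mm of their places, not tipped (all of step 2 and velocity of joint lid between -0.05 and 0.05 rad/s and distance of case from where it was at the start of the episode below 0.04 m and angle between case's own z axis and vertical below 0.03 rad and not (distance of vial3 from where it was at the start of the episode above 0.04 m or angle between vial3's own z axis and vertical above 0.5 rad) and not (distance of vial4 from where it was at the start of the episode above 0.04 m or angle between vial4's own z axis and vertical above 0.5 rad) and not (distance of beaker from where it was at the start of the episode above 0.04 m or angle between beaker's own z axis and vertical above 0.5 rad) and not (distance of reagent from where it was at the start of the episode above 0.04 m or angle between reagent's own z axis and vertical above 0.5 rad) and not (distance of dish from where it was at the start of the episode above 0.04 m or angle between dish's own z axis and vertical above 0.5 rad) and z of each of vial0, vial1, vial2 in the frame of case below 0.04 m and linear speed of each of case, vial3, vial4, beaker, reagent, dish below 0.02 m/s); the robot touches nothing.
It fails at once if The lid is brought down while the plate still stands (value of joint lid below 0.9 rad and value of joint flap above 0.35 rad).
It fails at once if The case is lifted, tipped or shoved more than 40 mm from its place (distance of case from where it was at the start of the episode above 0.04 m or angle between case's own z axis and vertical above 0.12 rad).
It fails at once if The lid or the plate is gripped: the fingers squeeze both its faces at once with over 10 N ((contact force between the fingers and lid_shell above 10 N and contact force between the fingers and lid_lining above 10 N) or (contact force between the fingers and flap_top above 10 N and contact force between the fingers and flap_under above 10 N)).
It fails at once if Something standing around the case is lifted, tipped over or moved more than 40 mm ((distance of vial3 from where it was at the start of the episode above 0.04 m or angle between vial3's own z axis and vertical above 0.5 rad) or (distance of vial4 from where it was at the start of the episode above 0.04 m or angle between vial4's own z axis and vertical above 0.5 rad) or (distance of beaker from where it was at the start of the episode above 0.04 m or angle between beaker's own z axis and vertical above 0.5 rad) or (distance of reagent from where it was at the start of the episode above 0.04 m or angle between reagent's own z axis and vertical above 0.5 rad) or (distance of dish from where it was at the start of the episode above 0.04 m or angle between dish's own z axis and vertical above 0.5 rad)).
It fails at once if A vial is taken or knocked out of its pocket ((z of vial0 in the frame of case above 0.045 m or angle between vial0's own z axis and vertical above 0.5 rad) or (z of vial1 in the frame of case above 0.045 m or angle between vial1's own z axis and vertical above 0.5 rad) or (z of vial2 in the frame of case above 0.045 m or angle between vial2's own z axis and vertical above 0.5 rad)).
It also fails if it takes over 69 s, if anything falls off the work surface, if the arm or the gripper's body presses on something with over 40 N, if the wrist force passes 120 N, or if a joint passes its speed limit or range.

## Working session

There is one attempt and no reset: what is moved stays moved. The work goes in short steps, Python scripts to look and compute and a tool call to move; the robot and the scene stay as the last step left them, time stands still between calls to the robot, and variables do not carry over. Pictures are saved under pics/ and viewed, at most 10 in all, crops included, and the job is handed in when it is done.

Besides the shell and the picture viewer there is one more tool, called after "Call:" by a JSON object that holds its "method" and its "body". send_rows: Moves the arm, as the interface text tells. Its arguments: {"type":"object","properties":{"delta_pos":{"type":"array"},"spin":{"type":"array"},"fingers":{"type":"number"},"grip_force":{"type":"number"}},"required":["delta_pos","spin"]}

```bash
mkdir -p pics; ls
python3 - <<'E'
from station import manip
import cv2,json
s=manip.observe();print({k:s[k] for k in('time','position','tcp_rot','opening')},manip.tips_ahead)
for n in('scene','side'):
    c=manip.camera(n);cv2.imwrite(f'pics/{n}0.png',c['img'][:,:,::-1])
    print(n,c['camera_matrix'],c['position'],c['rotation'],c.keys())
E
```

```text
pics
{'time': 0.0, 'position': array([0.18253539, 0.62319829, 0.20930778]), 'tcp_rot': array([-4.45950221e-01, -3.10964674e+00,  2.87068555e-03]), 'opening': 0.08543994135461169} 0.017
scene [[435.59862316   0.         256.32637252]
 [  0.         435.59862316 194.84227657]
 [  0.           0.           1.        ]] [ 0.83430757 -0.22231233  0.99684558] [0.29353379 0.13179823 0.88922429] dict_keys(['img', 'camera_matrix', 'position', 'rotation'])
side [[358.33736143   0.         254.1604984 ]
 [  0.         358.33736143 185.02348719]
 [  0.           0.           1.        ]] [0.61141845 0.23704207 0.80517602] [ 0.00714153 -0.56048905 -3.08760111] dict_keys(['img', 'camera_matrix', 'position', 'rotation'])
```

View pics/scene0.png

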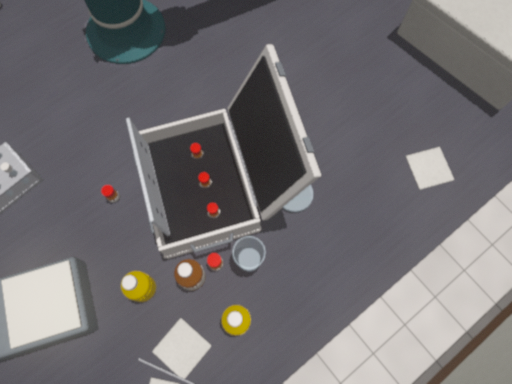

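View pics/side0.png

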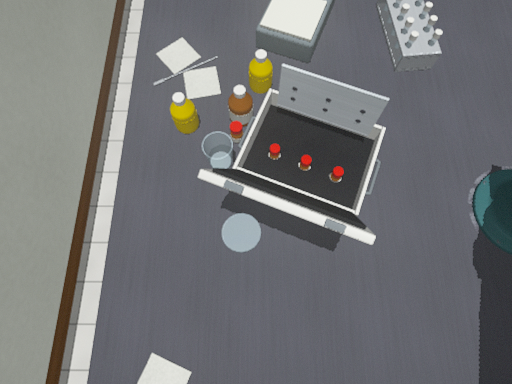

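The scene view shows the case with rim corners near (140,132), (225,112), (260,228) and (163,252). The plate stands on its left (-y) side, and the lid leans out on the right (+y). Vial caps are at (196,150), (204,179) and (213,209). The candidates for the reagent bottle are brown (188,273) and yellow (137,286) and (236,320); the brown one matches, and it only has to be avoided.

```bash
cat > h.py <<'E'
import numpy as np,cv2
from station import manip
from scipy.spatial.transform import Rotation as R
def ray(c,uv):
    K=np.asarray(c['camera_matrix']);r=np.asarray(c['rotation'])
    M=R.from_rotvec(r).as_matrix() if r.ndim==1 else r
    d=np.linalg.inv(K)@[uv[0],uv[1],1.]
    return np.asarray(c['position']),M@(d*[1,-1,-1])
def onz(c,uv,z):
    p,d=ray(c,uv);return p+d*(z-p[2])/d[2]
def proj(c,X):
    M=R.from_rotvec(c['rotation']).as_matrix();q=M.T@(np.asarray(X)-c['position'])
    u=np.asarray(c['camera_matrix'])@(q*[1,-1,-1]);return u[:2]/u[2]
E
python3 - <<'E'
from h import *
np.set_printoptions(precision=4,suppress=True)
C={n:manip.camera(n) for n in('scene','side')}
for n,c in C.items():
    h=cv2.cvtColor(c['img'],cv2.COLOR_RGB2HSV)
    m=((h[...,1]>180)&(h[...,2]>130)&((h[...,0]<6)|(h[...,0]>174))).astype(np.uint8)
    k,l,st,ce=cv2.connectedComponentsWithStats(m)
    for i in range(1,k):
        if st[i,4]>20: print(n,ce[i],st[i,4],onz(c,ce[i],.074))
c=C['scene']
for uv in((140,132),(225,112),(260,228),(163,252)): print('rim',uv,onz(c,uv,.1))
for uv in((249,238),(188,268),(137,276),(236,313)): print(uv,onz(c,uv,.1))
for uv in((296,194),(430,168)): print(uv,onz(c,uv,.01))
print('side dish',onz(C['side'],(241,232),.016))
for n,b in(('scene',(110,30,330,300)),('side',(160,40,400,260))):
    x0,y0,x1,y1=b;im=C[n]['img'][y0:y1,x0:x1,::-1]
    f=min(800/im.shape[1],600/im.shape[0]);print(n,f)
    cv2.imwrite(f'pics/{n}1.png',cv2.resize(im,None,fx=f,fy=f,interpolation=cv2.INTER_CUBIC))
E
```

```text
scene [195.2073 147.7317] 82 [ 0.4307 -0.0698  0.074 ]
scene [203.3626 177.044 ] 91 [ 0.5002 -0.098   0.074 ]
scene [107.2396 190.4792] 96 [ 0.3926 -0.2842  0.074 ]
scene [212.011  207.7912] 91 [ 0.5699 -0.1261  0.074 ]
scene [213.7571 259.85  ] 140 [ 0.6642 -0.1922  0.074 ]
side [235.5333 126.3905] 105 [ 0.6593 -0.1828  0.074 ]
side [274.4557 148.0506] 79 [ 0.5698 -0.1271  0.074 ]
side [305.7727 159.625 ] 88 [ 0.5002 -0.0985  0.074 ]
side [338.    171.044] 91 [ 0.4303 -0.071   0.074 ]
rim (140, 132) [ 0.3332 -0.1489  0.1   ]
rim (225, 112) [0.4125 0.0324 0.1   ]
rim (260, 228) [ 0.676  -0.0763  0.1   ]
rim (163, 252) [ 0.5904 -0.2654  0.1   ]
(249, 238) [ 0.6784 -0.1078  0.1   ]
(188, 268) [ 0.6494 -0.2444  0.1   ]
(137, 276) [ 0.5978 -0.3349  0.1   ]
(236, 313) [ 0.7812 -0.2223  0.1   ]
(296, 194) [0.6489 0.0575 0.01  ]
(430, 168) [0.8017 0.3561 0.01  ]
side dish [0.6448 0.0534 0.016 ]
scene 2.2222222222222223
side 2.727272727272727
```

View pics/scene1.png

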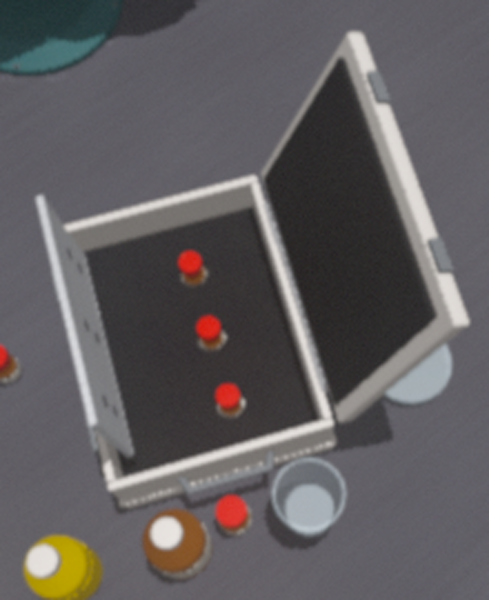

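View pics/side1.png

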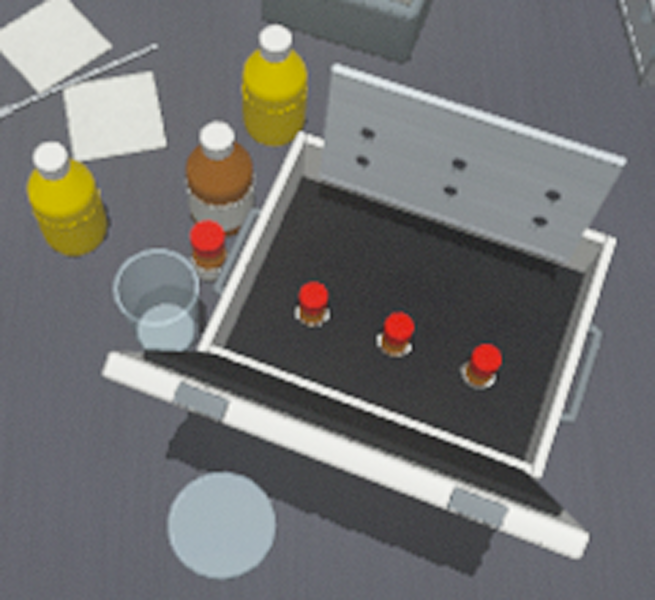

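Scene crop: the plate edge runs (38,198)–(95,430), the lid's free edge (348,40)–(437,318), and the rim corners are (333,428) and (113,490). Side crop: the plate edge runs (333,67)–(625,160). Next I fit the case pose and the hinge angles from these corners.

Run:
```python
from h import *
from scipy.optimize import least_squares
np.set_printoptions(precision=3,suppress=True)
C={n:manip.camera(n) for n in('scene','side')}
off={'scene':((110,30),600/270),'side':((160,40),600/220)}
def model(p):
    x,y,a,th,f=p;cx=np.array([np.cos(a),np.sin(a),0]);cy=np.array([-cx[1],cx[0],0])
    W=lambda X,Y,Z:np.array([x,y,0])+cx*X+cy*Y+[0,0,Z]
    lid=lambda X,r,t:W(X,.11-r*np.cos(th)+t*np.sin(th),.1+r*np.sin(th)+t*np.cos(th))
    fl=lambda X,r,t:W(X,-.085+r*np.cos(f)-t*np.sin(f),.086+r*np.sin(f)+t*np.cos(f))
    L=[('scene',(333,428),W(.14,.11,.1)),('scene',(113,488),W(.14,-.11,.1)),('scene',(258,178),W(-.14,.11,.1)),
    ('side',(302,135),W(.14,-.11,.1)),('side',(615,240),W(-.14,-.11,.1)),
    ('scene',(437,318),lid(.14,.22,0)),('scene',(467,322),lid(.14,.22,.02)),('scene',(348,38),lid(-.14,.22,0)),
    ('side',(112,353),lid(.14,.22,0)),('side',(105,372),lid(.14,.22,.02)),('side',(584,557),lid(-.14,.22,.02)),
    ('side',(335,66),fl(.11,.13,0)),('side',(625,160),fl(-.11,.13,0)),('scene',(40,197),fl(-.11,.13,0))]
    L2=[((n,np.array(q)/off[n][1]+off[n][0]),X) for n,q,X in L]
    return np.array([proj(C[k[0]],X)-k[1] for k,X in L2])
s=least_squares(lambda p:model(p).ravel(),[.5,-.11,-.383,1.9,1.6],loss='soft_l1')
print(s.x);print(model(s.x).T)
for uv in((400,38),(480,100),(512,80)):print('box',onz(C['scene'],uv,.0),onz(C['scene'],uv,.1))
```

```text
[ 0.493 -0.114 -0.382  1.969  1.651]
[[ 0.894 -1.502 -0.756 -1.754  0.403  4.19   0.251 -4.095  0.112 -1.704
  -0.119 -0.578  0.006 -1.491]
 [-2.451  0.075 -2.543 -0.868  0.153  3.139  0.019 -4.446 -5.153  0.123
   0.526  0.105  0.531 -0.897]]
box [0.483 0.572 0.   ] [0.518 0.492 0.1  ]
box [0.749 0.6   0.   ] [0.758 0.518 0.1  ]
box [0.761 0.712 0.   ] [0.769 0.618 0.1  ]
```

```bash
cat >> h.py <<'E'
O=np.array([.493,-.114,0]);A=-.382
cx=np.array([np.cos(A),np.sin(A),0]);cy=np.array([-cx[1],cx[0],0])
def W(X,Y,Z): return O+cx*X+cy*Y+[0,0,Z]
def st():
    s=manip.observe();p=s['position'];d=p-O
    M=R.from_rotvec(s['tcp_rot']).as_matrix()
    print('t %.2f'%s['time'],'case',np.round([d@cx,d@cy,p[2]],4),'spin err',np.round(np.degrees(np.arctan2(M[:,0]@cy,-(M[:,0]@cx))),2),'F',np.round([s['wrist_force']@cx,s['wrist_force']@cy,s['wrist_force'][2]],1))
    return p,M
def plan(pts):
    p,M=st()
    for q in pts: print(np.round(M.T@(q-p)/.025,2).tolist())
E
python3 - <<'E'
from h import *
plan([np.array(q) for q in((.2,.58,.4),(.3,.42,.4),(.42,.28,.4),(.48,.1,.4),(.47,-.05,.4))]+[W(0,-.14,.4)])
E
```

```text
t 0.30 case [-0.563   0.5688  0.21  ] spin err -5.57 F [ 0.7 -0.4 -0.6]
[-1.16, -1.48, -7.6]
[-6.8, -6.5, -7.6]
[-12.98, -10.53, -7.59]
[-17.3, -16.76, -7.59]
[-18.6, -22.63, -7.59]
[-19.66, -30.41, -7.58]
```

Call:
{"method": "send_rows", "body": {"delta_pos": [[0, 0, -1.5], [0, 0, -3], [-0.4, -0.5, -4.5], [-0.8, -1, -6], [-1.2, -1.5, -7.5], [-2.1, -2.3, -7.6], [-3, -3.1, -7.6], [-4, -4, -7.6], [-5, -4.9, -7.6], [-6, -5.7, -7.6], [-7, -6.6, -7.6], [-8.2, -7.4, -7.6], [-9.4, -8.2, -7.6], [-10.6, -9, -7.6], [-11.8, -9.8, -7.6], [-13, -10.5, -7.6], [-13.7, -11.6, -7.6], [-14.4, -12.6, -7.6], [-14.4, -12.6, -7.6]], "spin": [0, 0, 0, 0, 0, 0.1, 0.2, 0.3, 0.4, 0.5, 0.6, 0.7, 0.8, 0.9, 0.93, 0.93, 0.93, 0.93, 0.93], "fingers": 0, "grip_force": 20}}

```text
time: 1.88
position: [0.4422, 0.2135, 0.4009]
tcp_rot: [0.612, 3.079, -0.002]
wrist_force: [0.7, -0.2, -0.1]
opening: 0.0003
finger_force: 0.0
```

Run:
```python
from h import *
plan([np.array(q) for q in((.48,.1,.4),(.47,-.05,.4))]+[W(0,-.145,.4),W(0,-.145,.204)])
print(manip.observe()['q'])
```

```text
t 1.88 case [-0.1693  0.285   0.4009] spin err 0.6 F [ 0.7  0.1 -0.1]
[-3.13, -3.62, 0.04]
[-5.06, -9.31, 0.05]
[-6.95, -17.13, 0.06]
[-6.93, -17.12, 7.9]
[-0.8295977   0.03499923  0.32313443  1.73204641 -0.0092822   1.3756521
  0.67345897]
```

Call:
{"method": "send_rows", "body": {"delta_pos": [[-1, -1.2, 0], [-2, -2.4, 0], [-3, -3.6, 0], [-3.4, -5, 0], [-3.9, -6.4, 0], [-4.4, -7.8, 0], [-5, -9.3, 0], [-5.4, -10.8, 0], [-5.8, -12.3, 0], [-6.2, -13.8, 0], [-6.6, -15.3, 0], [-6.9, -16.6, 0], [-6.9, -17.1, 0], [-6.9, -17.1, 0], [-6.9, -17.1, 0]], "spin": [0, 0, 0, 0, 0, 0, 0, 0, 0, 0, 0, 0, 0, 0, 0]}}

```text
time: 3.13
position: [0.4401, -0.2407, 0.4003]
tcp_rot: [0.599, 3.084, 0.001]
wrist_force: [-0.2, 0.9, -0.0]
opening: 0.0
finger_force: 0.0
```

Run:
```python
from h import *
plan([W(0,-.145,.204)])
c=manip.camera('side');cv2.imwrite('pics/s2.png',c['img'][:,:,::-1])
```

```text
t 3.13 case [-0.0019 -0.1373  0.4003] spin err 0.1 F [-0.6  0.8 -0. ]
[-0.08, -0.31, 7.85]
```

View pics/s2.png

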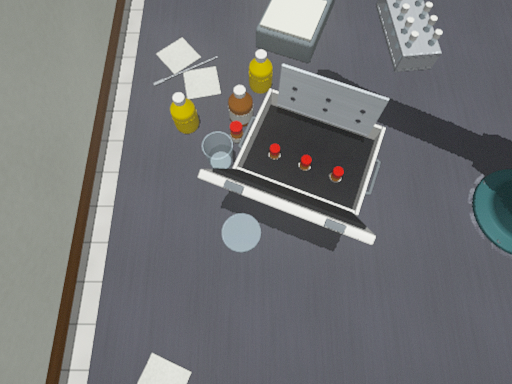

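The robot itself isn't drawn in this view, only its shadow. The plate top (282,65)–(385,105) and the vials are unchanged. I'll lower behind the plate.

Call:
{"method": "send_rows", "body": {"delta_pos": [[0, -0.4, 1.3], [0, -0.4, 2.7], [0, -0.4, 4.1], [0, -0.4, 5.5], [0, -0.4, 6.9], [0, -0.4, 7.8], [0, -0.4, 7.8], [0, -0.4, 7.8]], "spin": [0, 0, 0, 0, 0, 0, 0, 0]}}

```text
time: 3.85
position: [0.4367, -0.2485, 0.2049]
tcp_rot: [-0.593, -3.083, -0.0]
wrist_force: [-0.3, 0.1, 0.4]
opening: -0.0002
finger_force: 0.0
```

Run:
```python
from h import *
r=.105
plan([W(0,-.085+r*np.cos(f)-.003*np.sin(f)-.0145,.086+r*np.sin(f)+.003*np.cos(f)+.017) for f in (1.65,1.5,1.35,1.2,1.05,.9,.75,.6,.45,.3,.2,.1,0,-.05)])
```

```text
t 3.85 case [-0.0021 -0.1458  0.2049] spin err -0.11 F [-0.3 -0.1  0.4]
[-0.09, 1.4, -0.1]
[-0.09, 2.03, -0.12]
[-0.09, 2.65, -0.05]
[-0.09, 3.26, 0.12]
[-0.09, 3.84, 0.37]
[-0.09, 4.37, 0.71]
[-0.09, 4.84, 1.12]
[-0.1, 5.25, 1.6]
[-0.1, 5.58, 2.14]
[-0.1, 5.83, 2.72]
[-0.1, 5.94, 3.12]
[-0.1, 6.02, 3.53]
[-0.1, 6.05, 3.95]
[-0.1, 6.05, 4.16]
```

Call:
{"method": "send_rows", "body": {"delta_pos": [[0, 0.5, 0], [0, 0.9, -0.1], [0, 1.2, -0.1], [0, 1.4, -0.1], [0, 1.7, -0.1], [0, 2.0, -0.1], [0, 2.3, -0.1], [0, 2.65, -0.05], [0, 2.95, 0], [0, 3.25, 0.1], [0, 3.55, 0.25], [0, 3.85, 0.4], [0, 3.85, 0.4]], "spin": [0, 0, 0, 0, 0, 0, 0, 0, 0, 0, 0, 0, 0]}}

```text
time: 4.93
position: [0.4725, -0.1587, 0.1942]
tcp_rot: [-0.593, -3.083, -0.0]
wrist_force: [-0.9, 0.7, -1.0]
opening: 0.0
finger_force: 0.0
```

Run:
```python
from h import *
r=.105
plan([W(0,-.085+r*np.cos(f)-.003*np.sin(f)-.0145,.086+r*np.sin(f)+.003*np.cos(f)+.017) for f in (.9,.75,.6,.45,.3,.2,.1,0,-.05)])
c=manip.camera('side');im=c['img'][40:260,160:400,::-1]
cv2.imwrite('pics/s3.png',cv2.resize(im,None,fx=2.5,fy=2.5))
```

```text
t 4.93 case [-0.0023 -0.0491  0.1942] spin err -0.12 F [-1.1  0.3 -1. ]
[-0.1, 0.5, 0.28]
[-0.1, 0.98, 0.7]
[-0.1, 1.38, 1.18]
[-0.1, 1.71, 1.71]
[-0.1, 1.96, 2.29]
[-0.1, 2.08, 2.7]
[-0.1, 2.15, 3.11]
[-0.1, 2.18, 3.53]
[-0.1, 2.19, 3.74]
```

View pics/s3.png

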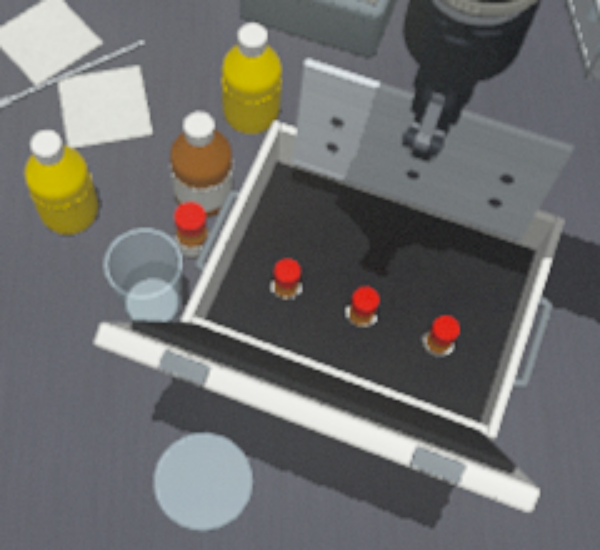

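Run:
```python
from h import *
p=manip.observe()['position'];tip=p-[0,0,.017]
a=manip.camera('scene');b=manip.camera('side')
print(proj(a,tip),proj(b,tip))
for f in(1.65,1.05):
  for X in(-.11,.11):
    q=W(X,-.085+.13*np.cos(f),.086+.13*np.sin(f));print(f,X,proj(a,q),proj(b,q))
i=a['img'][80:280,90:330,::-1]
cv2.imwrite('pics/s4.png',cv2.resize(i,None,fx=2.5,fy=2.5))
```

```text
[164.90174921 167.06599521] [324.82356372 110.76330658]
1.65 -0.11 [126.748411   117.75462045] [389.04000053  99.35681057]
1.65 0.11 [150.9115046  220.34529376] [282.10497269  64.45636404]
1.05 -0.11 [165.13883853 112.2760779 ] [375.92825924 135.56274069]
1.05 0.11 [191.59324999 211.5646495 ] [268.25856789  98.7242865 ]
```

View pics/s4.png

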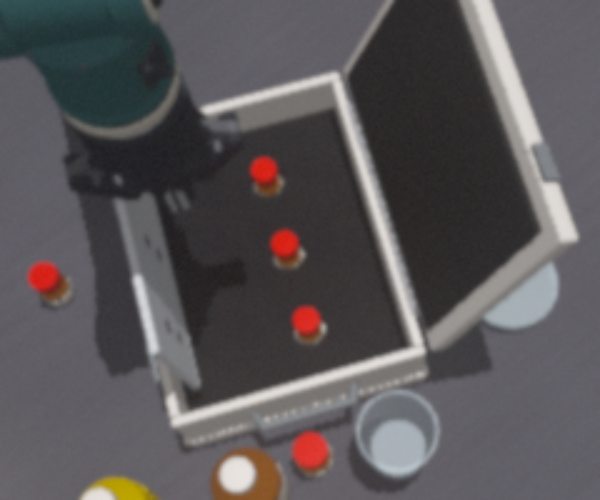

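The fingers have ended up on the lid side of the plate, and the plate hasn't moved (still about 1.65). I need one close look to see where the tips really are.

Run:
```python
from h import *
p=manip.observe()['position']
T=[]
for n,(x0,y0) in(('scene',(115,110)),('side',(280,55))):
    c=manip.camera(n);i=cv2.resize(c['img'][y0:y0+90,x0:x0+100,::-1],None,fx=4,fy=4,interpolation=cv2.INTER_CUBIC)
    for dz,col in((-.017,(0,255,0)),(.013,(0,255,255)),(.043,(255,0,255))):
        q=(proj(c,p+[0,0,dz])-[x0,y0]+.5)*4;cv2.circle(i,tuple(int(v) for v in q),3,col,-1)
    T.append(i)
c=manip.camera('wrist');print(c['camera_matrix'],c['mount'])
w=cv2.resize(c['img'][:,:,::-1],(320,240));
top=np.hstack(T);z=np.zeros((240,800,3),np.uint8);z[:,:320]=w
cv2.imwrite('pics/s5.png',np.vstack([top,z]))
```

```text
[[299.11198526   0.         258.26731214]
 [  0.         299.11198526 192.46638327]
 [  0.           0.           1.        ]] [[ 1.68297492e-03  9.47080741e-01  3.20991023e-01  8.34575166e-02]
 [ 9.99998414e-01 -1.40711825e-03 -1.09136279e-03  1.18368304e-03]
 [-5.81936354e-04  3.20992351e-01 -9.47081608e-01 -1.62665130e-01]
 [ 0.00000000e+00  0.00000000e+00  0.00000000e+00  1.00000000e+00]]
```

View pics/s5.png

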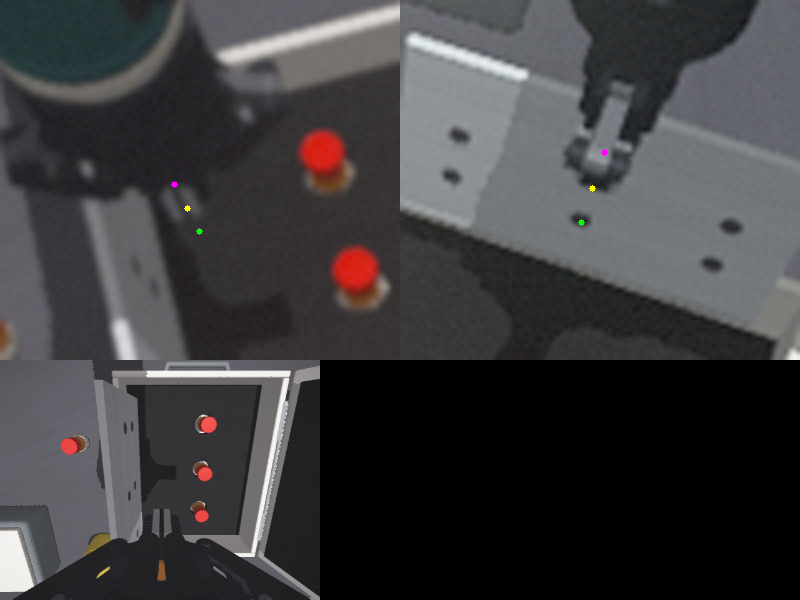

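The tips sit about 30 mm higher than the nominal 17 mm ahead: they're near the yellow mark, TCP z + 12 mm. That let them slide just over the plate. I'll go back over the plate and come down lower behind it.

Call:
{"method": "send_rows", "body": {"delta_pos": [[0, 0, -1], [0, 0, -2], [0, -1.2, -2], [0, -2.5, -2], [0, -3.8, -2], [0, -4.2, -2], [0, -4.2, -1], [0, -4.2, 0], [0, -4.2, 0.6], [0, -4.2, 0.6], [0, -4.2, 0.6]], "spin": [0, 0, 0, 0, 0, 0, 0, 0, 0, 0, 0]}}

```text
time: 6.15
position: [0.4329, -0.2582, 0.1801]
tcp_rot: [-0.598, -3.083, 0.001]
wrist_force: [0.6, 0.3, -0.2]
opening: 0.0004
finger_force: 0.0
```

```bash
cat >> h.py <<'E'
def flap(fs,r=.105,t=-.012):
    plan([W(0,-.085+r*np.cos(f)-.003*np.sin(f)-.0145,.086+r*np.sin(f)+.003*np.cos(f)+t) for f in fs])
def grayplate():
    # rows of side image: median plate-edge check by bright grey along plate middle
    pass
E
python3 - <<'E'
from h import *
flap((1.65,1.5,1.35,1.2,1.05,.9,.75,.6,.45,.3,.2,.1,0,-.05))
E
```

```text
t 6.15 case [-0.002  -0.1562  0.1801] spin err 0.05 F [ 0.5  0.5 -0.2]
[-0.08, 1.82, 0.07]
[-0.08, 2.45, 0.05]
[-0.08, 3.07, 0.12]
[-0.08, 3.68, 0.29]
[-0.08, 4.26, 0.54]
[-0.08, 4.79, 0.88]
[-0.08, 5.26, 1.29]
[-0.08, 5.67, 1.77]
[-0.08, 6.0, 2.31]
[-0.08, 6.25, 2.89]
[-0.08, 6.36, 3.29]
[-0.08, 6.44, 3.7]
[-0.08, 6.47, 4.12]
[-0.08, 6.47, 4.33]
```

Call:
{"method": "send_rows", "body": {"delta_pos": [[0, 0.6, 0.1], [0, 1.1, 0.1], [0, 1.5, 0.1], [0, 1.8, 0.1], [0, 2.1, 0.1], [0, 2.4, 0.1], [0, 2.7, 0.1], [0, 3, 0.1], [0, 3.3, 0.2], [0, 3.6, 0.3]], "spin": [0, 0, 0, 0, 0, 0, 0, 0, 0, 0]}}

```text
time: 6.98
position: [0.4671, -0.1739, 0.1727]
tcp_rot: [0.597, 3.084, 0.0]
wrist_force: [-0.3, -0.4, 2.2]
opening: 0.0001
finger_force: 0.7
```

Run:
```python
from h import *
flap((1.2,1.05,.9,.75,.6,.45,.3,.2,.1,0,-.05))
c=manip.camera('side');i=c['img'];g=cv2.cvtColor(i,cv2.COLOR_RGB2GRAY)
# is the standing plate's former top edge (x=.11 end) gone? sample along columns 282..300
for X in(.1,-.1):
  for f in(1.65,1.5,1.35,1.2,1.05):
    q=proj(c,W(X,-.085+.126*np.cos(f),.086+.126*np.sin(f)));print(X,f,g[int(q[1]+.5),int(q[0]+.5)],end='; ')
```

```text
t 6.98 case [-0.0017 -0.0652  0.1727] spin err 0.02 F [-0.1 -0.4  2.2]
[-0.07, 0.04, -0.01]
[-0.07, 0.61, 0.25]
[-0.07, 1.14, 0.59]
[-0.07, 1.62, 1.0]
[-0.07, 2.03, 1.48]
[-0.07, 2.36, 2.02]
[-0.07, 2.6, 2.59]
[-0.07, 2.72, 3.0]
[-0.07, 2.79, 3.41]
[-0.07, 2.83, 3.83]
[-0.07, 2.83, 4.04]
0.1 1.65 106; 0.1 1.5 101; 0.1 1.35 102; 0.1 1.2 111; 0.1 1.05 143; -0.1 1.65 104; -0.1 1.5 103; -0.1 1.35 102; -0.1 1.2 105; -0.1 1.05 125;
```

Contact force is 2.2 N and the plate is turning, so I continue along the arc.

Call:
{"method": "send_rows", "body": {"delta_pos": [[0, 0.3, 0.1], [0, 0.6, 0.25], [0, 0.9, 0.4], [0, 1.15, 0.6], [0, 1.4, 0.8], [0, 1.6, 1.0], [0, 1.8, 1.25], [0, 2.0, 1.5], [0, 2.2, 1.75], [0, 2.35, 2.0], [0, 2.5, 2.3], [0, 2.6, 2.6], [0, 2.7, 2.9], [0, 2.75, 3.1], [0, 2.75, 3.1]], "spin": [0, 0, 0, 0, 0, 0, 0, 0, 0, 0, 0, 0, 0, 0, 0]}}

```text
time: 8.28
position: [0.4917, -0.1104, 0.094]
tcp_rot: [-0.596, -3.082, 0.001]
wrist_force: [0.0, 0.4, -0.1]
opening: -0.0001
finger_force: 0.0
```

Run:
```python
from h import *
flap((.2,.1,0,-.05))
```

```text
t 8.28 case [-0.0026  0.0028  0.094 ] spin err -0.0 F [-0.1  0.3 -0.1]
[-0.1, 0.0, -0.15]
[-0.1, 0.08, 0.26]
[-0.1, 0.11, 0.68]
[-0.1, 0.11, 0.89]
```

Call:
{"method": "send_rows", "body": {"delta_pos": [[0, 0, 0.15], [0, 0.05, 0.3], [0, 0.1, 0.45], [0, 0.1, 0.55], [0, 0.1, 0.6]], "spin": [0, 0, 0, 0, 0]}}

```text
time: 8.7
position: [0.4935, -0.1083, 0.08]
tcp_rot: [0.597, 3.084, 0.0]
wrist_force: [1.2, 0.3, 1.1]
opening: -0.0004
finger_force: 0.5
```

Run:
```python
from h import *
st()
c=manip.camera('side');cv2.imwrite('pics/s6.png',cv2.resize(c['img'][40:260,160:400,::-1],None,fx=2.5,fy=2.5))
```

```text
t 8.70 case [-0.0016  0.0054  0.08  ] spin err 0.02 F [1.  0.7 1.1]
```

View pics/s6.png

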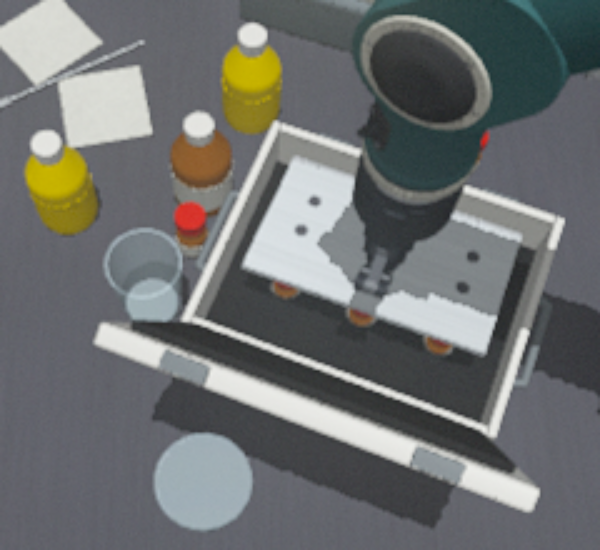

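The plate is nearly flat, with its free edge at (243,268)–(485,352) in the crop. I'll press down until the stop resists.

Call:
{"method": "send_rows", "body": {"delta_pos": [[0, 0, 0.1], [0, 0, 0.2], [0, 0, 0.3], [0, 0, 0.3]], "spin": [0, 0, 0, 0]}}

```text
time: 9.08
position: [0.4932, -0.1084, 0.0724]
tcp_rot: [-0.597, -3.084, 0.0]
wrist_force: [-0.3, -0.4, -0.7]
opening: 0.0002
finger_force: 0.0
```

Call:
{"method": "send_rows", "body": {"delta_pos": [[0, 0, 0.1], [0, 0, 0.2], [0, 0, 0.3]], "spin": [0, 0, 0]}}

```text
time: 9.33
position: [0.4936, -0.1084, 0.0671]
tcp_rot: [-0.597, -3.084, -0.004]
wrist_force: [-13.2, 3.5, 52.0]
opening: -0.0002
finger_force: 26.3
```

The stop is reached: 52 N at TCP z 0.067, which puts the tips at about TCP z + 19 mm. Now I lift clear and go over to the outside of the lid.

Call:
{"method": "send_rows", "body": {"delta_pos": [[0, 0, -0.2], [0, 0, -0.2], [0, 0, -0.2], [0, 0, -1.2], [0, 0, -2.6], [0, 0, -4], [0, 0, -5.4], [0, 0, -6.8], [0, 0, -8.2], [0, 0, -9.6], [0, 0, -10.8], [0, 0, -11.8], [0, 0, -11.8]], "spin": [0, 0, 0, 0, 0, 0, 0, 0, 0, 0, 0, 0, 0]}}

```text
time: 10.42
position: [0.4957, -0.1091, 0.3647]
tcp_rot: [0.595, 3.077, 0.003]
wrist_force: [1.0, -0.5, 0.9]
opening: -0.0006
finger_force: 0.0
```

```bash
cat >> h.py <<'E'
def lid(ths,r=.195,t=-.019):
    plan([W(0,.11+max(-r*np.cos(a),-.22*np.cos(a))+.02*np.sin(a)+.0145,.1+r*np.sin(a)+.02*np.cos(a)+t) for a in ths])
E
python3 - <<'E'
from h import *
plan([W(0,.265,.36),W(0,.265,.26)])
c=manip.camera('side');h=cv2.cvtColor(c['img'],cv2.COLOR_RGB2GRAY)
for f in(0,.06,.12):
    for X in(.08,-.08):
        for r in(.122,.127,.131,.135,.14):
            q=proj(c,W(X,-.085+r*np.cos(f),.089+r*np.sin(f)));print(h[int(q[1]+.5),int(q[0]+.5)],end=' ')
        print(f,X)
print(h[100:200,290])
E
```

```text
t 10.42 case [0.0006 0.0056 0.3647] spin err 0.0 F [ 1.2 -0.1  0.9]
[0.03, 10.38, 0.23]
[0.06, 10.36, 4.23]
222 190 78 65 62 0 0.08
216 201 102 57 64 0 -0.08
221 222 190 98 58 0.06 0.08
216 217 150 102 59 0.06 -0.08
222 221 222 150 62 0.12 0.08
213 216 215 201 98 0.12 -0.08
[137 137 138 135 139 131 159 190 207 219 219 217 216 217 218 216 218 217
 221 218 217 218 217 218 219 218 218 218 221 219 221 220 216 216 218 218
 217 217 220 218 217 220 221 219 218 218 221 221 220 217 215 218 219 217
 216 218 220 221 220 219 221 207 151  79  57  62  61  61  68  72  69  70
  72  72  69  68  72  69  69  67  65  67  68  66  64  65 194 236 205  96
  51  57  57  57  59  59  56  63  65  63]
```

The plate edge falls where flap = 0 predicts, so it is flat. Moving over the lid.

Call:
{"method": "send_rows", "body": {"delta_pos": [[0, 1.4, 0], [0, 2.9, 0], [0, 4.4, 0], [0, 5.9, 0], [0, 7.4, 0], [0, 8.9, 0], [0, 10.2, 0], [0, 10.6, 0], [0, 10.6, 0], [0, 10.6, 1.2], [0, 10.6, 2.5], [0, 10.6, 3.8], [0, 10.6, 4.2], [0, 10.6, 4.2]], "spin": [0, 0, 0, 0, 0, 0, 0, 0, 0, 0, 0, 0, 0, 0]}}

```text
time: 11.63
position: [0.5899, 0.1353, 0.2523]
tcp_rot: [-0.599, -3.078, 0.006]
wrist_force: [0.4, -0.3, 0.8]
opening: -0.0001
finger_force: 0.0
```

Run:
```python
from h import *
lid((1.97,1.85,1.7,1.57,1.45,1.3,1.15,1,.85))
```

```text
t 11.63 case [-0.003   0.2674  0.2523] spin err 0.15 F [ 0.5 -0.2  0.8]
[-0.12, -1.56, -0.02]
[-0.12, -2.53, -0.42]
[-0.13, -3.79, -0.76]
[-0.13, -4.93, -0.93]
[-0.13, -5.87, -0.96]
[-0.13, -7.04, -0.85]
[-0.14, -8.18, -0.56]
[-0.14, -9.26, -0.1]
[-0.15, -10.26, 0.51]
```

Call:
{"method": "send_rows", "body": {"delta_pos": [[-0.1, -0.6, 0], [-0.1, -1.1, 0], [-0.1, -1.5, 0], [-0.1, -1.9, -0.1], [-0.1, -2.3, -0.3], [-0.1, -2.7, -0.45], [-0.1, -3.1, -0.6], [-0.1, -3.5, -0.7], [-0.1, -3.9, -0.75], [-0.1, -4.3, -0.8], [-0.1, -4.7, -0.9], [-0.1, -5.1, -0.95], [-0.1, -5.5, -0.95], [-0.1, -5.9, -0.95], [-0.1, -6.3, -0.95], [-0.1, -6.7, -0.9], [-0.1, -7.1, -0.85]], "spin": [0, 0, 0, 0, 0, 0, 0, 0, 0, 0, 0, 0, 0, 0, 0, 0, 0]}}

```text
time: 13.05
position: [0.5278, -0.0292, 0.2764]
tcp_rot: [-0.597, -3.084, 0.0]
wrist_force: [0.2, 2.6, 2.3]
opening: -0.0
finger_force: 1.3
```

Run:
```python
from h import *
lid((1.3,1.15,1,.85,.7,.55,.4,.3,.2,.1,0))
```

```text
t 13.05 case [0.0007 0.0916 0.2764] spin err 0.02 F [-0.8  2.5  2.3]
[0.03, -0.0, 0.09]
[0.03, -1.14, 0.37]
[0.03, -2.23, 0.82]
[0.03, -3.23, 1.43]
[0.03, -4.14, 2.18]
[0.02, -4.92, 3.06]
[0.02, -5.56, 4.04]
[0.02, -5.9, 4.75]
[0.02, -6.17, 5.49]
[0.02, -6.37, 6.24]
[0.02, -6.48, 7.02]
```

Call:
{"method": "send_rows", "body": {"delta_pos": [[0, -0.4, 0.15], [0, -0.8, 0.27], [0, -1.2, 0.4], [0, -1.6, 0.55], [0, -2.0, 0.7], [0, -2.35, 0.9], [0, -2.7, 1.1], [0, -3.05, 1.3], [0, -3.4, 1.55], [0, -3.7, 1.8], [0, -4.0, 2.05], [0, -4.3, 2.35], [0, -4.6, 2.65], [0, -4.85, 2.95], [0, -5.1, 3.3], [0, -5.35, 3.65], [0, -5.55, 4.0], [0, -5.75, 4.35], [0, -5.9, 4.7], [0, -6.0, 5.0]], "spin": [0, 0, 0, 0, 0, 0, 0, 0, 0, 0, 0, 0, 0, 0, 0, 0, 0, 0, 0, 0]}}

```text
time: 14.72
position: [0.4718, -0.1679, 0.1504]
tcp_rot: [-0.597, -3.084, 0.001]
wrist_force: [-0.0, -0.1, 2.0]
opening: -0.0002
finger_force: 0.9
```

Run:
```python
from h import *
lid((.3,.2,.1,0))
```

```text
t 14.72 case [ 0.0005 -0.0579  0.1504] spin err 0.04 F [ 0.  -0.1  2. ]
[0.02, 0.08, -0.29]
[0.02, -0.19, 0.44]
[0.02, -0.38, 1.2]
[0.02, -0.5, 1.98]
```

Call:
{"method": "send_rows", "body": {"delta_pos": [[0, -0.05, 0.3], [0, -0.15, 0.6], [0, -0.3, 0.9], [0, -0.4, 1.2], [0, -0.45, 1.45], [0, -0.5, 1.65], [0, -0.5, 1.75], [0, -0.5, 1.75]], "spin": [0, 0, 0, 0, 0, 0, 0, 0]}}

```text
time: 15.38
position: [0.4673, -0.1791, 0.1072]
tcp_rot: [-0.597, -3.083, 0.001]
wrist_force: [0.3, 0.3, -0.0]
opening: 0.0001
finger_force: 0.0
```

Call:
{"method": "send_rows", "body": {"delta_pos": [[0, 0, 0.1], [0, 0, 0.2], [0, 0, 0.25]], "spin": [0, 0, 0]}}

```text
time: 15.63
position: [0.4678, -0.1793, 0.1015]
tcp_rot: [0.597, 3.084, -0.001]
wrist_force: [-0.6, -1.1, 1.8]
opening: 0.0003
finger_force: 0.8
```

Call:
{"method": "send_rows", "body": {"delta_pos": [[0, 0, 0.1], [0, 0, 0.15], [0, 0, 0.15]], "spin": [0, 0, 0]}}

```text
time: 15.88
position: [0.468, -0.1793, 0.0988]
tcp_rot: [0.597, 3.084, 0.002]
wrist_force: [-3.7, 0.3, 12.6]
opening: 0.0001
finger_force: 6.7
```

Call:
{"method": "send_rows", "body": {"delta_pos": [[0, 0, 0.05], [0, 0, 0.1], [0, 0, 0.1], [0, 0, 0.1]], "spin": [0, 0, 0, 0]}}

```text
time: 16.22
position: [0.4681, -0.1793, 0.0984]
tcp_rot: [0.597, 3.083, 0.005]
wrist_force: [-10.3, 2.2, 37.4]
opening: 0.0
finger_force: 18.7
```

Firm stop at 37 N with no further travel, so the lid is shut. I'll retreat straight up and take a last look.

Call:
{"method": "send_rows", "body": {"delta_pos": [[0, 0, -0.3], [0, 0, -1], [0, 0, -2.2], [0, 0, -3.6], [0, 0, -5], [0, 0, -6.4], [0, 0, -7.8], [0, 0, -9], [0, -1, -9], [0, -2, -9], [0, -3, -9], [0, -4, -9], [0, -4, -9], [0, -4, -9], [0, -4, -9]], "spin": [0, 0, 0, 0, 0, 0, 0, 0, 0, 0, 0, 0, 0, 0, 0]}}

```text
time: 17.47
position: [0.4307, -0.2708, 0.32]
tcp_rot: [-0.596, -3.084, -0.001]
wrist_force: [1.1, 0.4, -0.5]
opening: -0.0003
finger_force: 0.0
```

Run:
```python
from h import *
st();c=manip.camera('side');cv2.imwrite('pics/s7.png',cv2.resize(c['img'][40:260,160:400,::-1],None,fx=2.5,fy=2.5))
print([((proj(c,W(X,Y,Z))-[160,40])*2.5).round() for X,Y,Z in((.14,-.11,.12),(-.14,-.11,.12),(.14,.11,.12),(-.14,.11,.12))])
```

```text
t 17.47 case [ 0.0007 -0.1687  0.32  ] spin err -0.03 F [ 0.9  0.7 -0.5]
[array([273., 109.]), array([572., 209.]), array([177., 313.]), array([502., 435.])]
```

View pics/s7.png

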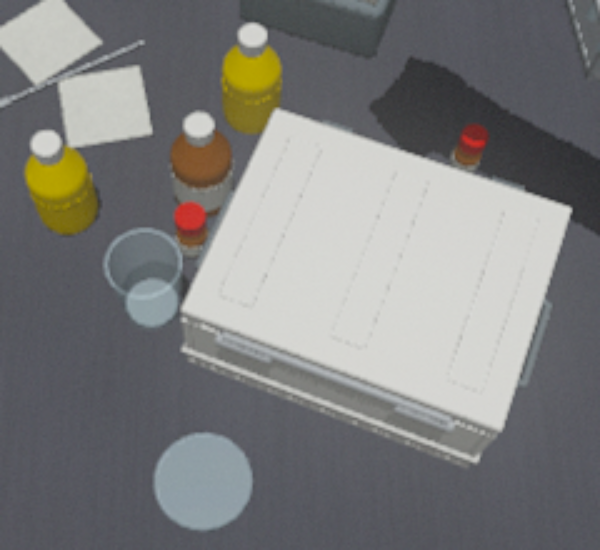

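The lid is shut. Its corners are at (275,110), (571,209), (184,316) and (500,425), close to the shut prediction, and everything around the case stands where it was.

```bash
python3 -c "
from station import manip
print(manip.close_job())"
```

```text
the job is handed in; nothing more can be done
None
```

I folded the plate flat, then shut the lid over it, and handed the job in at about 17.5 s; the last picture shows the case and everything around it where they stood, but no verdict came back.

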